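# Nest the blue rinsing vessels

## Task

Nest the three blue porcelain rinsing vessels for storage, from largest to smallest: stand the blue beaker in the wide blue dish where the dish stands now, and then stand the narrow blue tube in the beaker, each upright on the floor of the next. Set them down rather than dropping them, and leave the orange beaker alone.

Things in the scene. Friction and masses are not known exactly. Their poses are not given: they have to be found in the camera images.
- dish: Wide, low, open round dish of blue porcelain, straight wall: outer diameter 100 mm, height 40 mm, wall 4 mm (inner diameter 92 mm), floor 5 mm thick, about 250 g. Loose on the bench. Origin: centre of its underside; z up along its axis.
- beaker: Blue porcelain beaker, open at the top, straight wall: outer diameter 62 mm, height 78 mm, wall 4 mm (inner diameter 54 mm), floor 5 mm thick, about 180 g. Loose, upright on the bench. Origin: centre of its underside; z up along its axis. Standing in the dish, its rim is 83 mm above the bench, 43 mm above the dish's rim.
- tube: Narrow, tall blue porcelain tube closed at the bottom, straight wall: outer diameter 32 mm, height 108 mm, wall 4 mm, floor 5 mm thick, about 100 g. Loose, upright on the bench. Origin: centre of its underside; z up along its axis. Standing in the nested beaker, its underside is 10 mm and its rim 118 mm above the bench.
- orange_beaker: Orange plastic beaker of the same shape and size as the blue one (outer diameter 62 mm, height 78 mm), not part of the set: to be left alone. Origin: centre of its underside. These four vessels change places from run to run and stand at least 125 mm apart, centre to centre; whatever else lies within reach on the bench is lower than 45 mm and leaves room for the fingers around each vessel.
Not all that is in view belongs to the job. What is shaped like the beaker but green or yellow is not meant.

How it is judged:
On the way, in this order (a step that is already met when the one before it is completed fails the run):
1. the blue beaker stands upright on the floor of the blue dish (horizontal distance between beaker and dish below 0.018 m and z of beaker in the frame of dish between 0.002 and 0.009 m and angle between each of beaker, dish's own z axis and vertical below 0.175 rad and height (world z) of dish below 0.006 m), for 0.2 s.
2. the blue tube stands upright on the floor of the blue beaker, which stands in the dish (all of step 1 and horizontal distance between tube and beaker below 0.015 m and z of tube in the frame of beaker between 0.002 and 0.009 m and angle between tube's own z axis and vertical below 0.175 rad), for 0.2 s.
At the end, for the whole second after the job is handed in: The dish stands on the bench, the beaker on the dish's floor (axes within 18 mm), the tube on the beaker's floor (axes within 15 mm), each upright within 10 degrees and its underside 2 to 9 mm above the underside of the vessel around it, all at rest (below 20 mm/s) (all of step 2 and linear speed of each of dish, beaker, tube below 0.02 m/s); the robot touches nothing.
It fails at once if the orange beaker is moved by more than 30 mm or tipped over (distance of orange_beaker from where it was at the start of the episode above 0.03 m or angle between orange_beaker's own z axis and vertical above 0.5 rad).
It fails at once if the dish is shifted by more than 40 mm from where it stood (distance of dish from where it was at the start of the episode above 0.04 m).
It fails at once if the blue beaker or the tube is dropped (free of the fingers and faster than 0.6 m/s, a fall of about 18 mm) ((contact force between the fingers and beaker below 0.05 N and linear speed of beaker above 0.6 m/s) or (contact force between the fingers and tube below 0.05 N and linear speed of tube above 0.6 m/s)).
It also fails if it takes over 59 s, if anything falls off the work surface, if the arm or the gripper's body presses on something with over 40 N, if the wrist force passes 120 N, or if a joint passes its speed limit or range.

## Robot

A 7-joint arm with a two-finger parallel gripper is mounted at the origin on the work surface. World frame = base frame: x ahead of the robot, y to its left, z up, the work surface at z = 0. Lengths are in m, angles in rad, forces in N, time in s.
With the tool pointing down it reaches from about 0.425 to 1.025 m from the base axis. Payload 3.6 kg.
Tool frame: the origin (TCP) lies between the finger pads; the fingertips stand 11 mm ahead of it and the grasp point (between the pads) lies 8 mm behind it; z points along the fingers, x is the direction in which the jaws open and shut, and the axes are right-handed (so a half turn about z gives the same grasp; the last joint's range is limited). The gripper opens to 85 mm and grips with 20 to 120 N. Pads are 22 mm wide; open, the fingers measure 114 mm over their backs; the gripper's body (76 mm by 85 mm) begins 54 mm behind the grasp point. The pads swing forward as they close: fully open they stand 13 mm farther back than shut.
Start: joints at [1.014, 0.591, 0.048, 1.609, -0.033, 0.943, -0.034], TCP at [0.324, -0.649, 0.242] pointing down, gripper open.
Joint ranges: [-2.69, 2.69], [-0.47, 2.24], [-1.27, 1.36], [0.19, 2.51], [-1.53, 4.68], [0.08, 2.07], [-3.09, 3.09]. Speed limits (rad/s): [2.57, 2.57, 3.14, 3.14, 3.14, 3.14, 3.14].

## Interface

Orientations are given as a 3x3 rotation matrix whose columns are the frame's x, y, z axes.
In Python, from workcell import sense, grab_frame, hand_in, search_frame gives the robot as it stands.
- The arm moves only by the tool arm_command, never from a script. Its argument "plan" is a list of rows, each a list of 6 numbers: the shift along the tool's x, y, z in mm, then the turn, a rotation vector about the tool's x, y, z in degrees. In form: [[tx, ty, tz, wx, wy, wz], ...]. A call has exactly 10 rows; each row shifts and turns the pose as measured when the row begins, along the tool's axes as they then stand; what a row does not reach is not made up. A row lasts 1/8 s, in which the tool goes at most 62.5 mm and 10.7 degrees, less where a joint would pass 70% of its speed; a pose out of reach is approached as far as the arm can. A call is refused whole if a number of a shift passes 62.5 or a number of a turn 10.7, either way. A call with a gripper value outside its range is refused whole. "grip" is the finger opening in mm, from 0 to 85.4, set as the call begins (left out, the last holds). The fingers move at their own pace and stop on an object; the grip force is fixed at half the most. Time passes only in rows, so rows that do not move let the fingers close, or fill a call up. It gives the time, the measured TCP pose, the force and the opening at its end, in the units of the state.
- sense(): the state, without advancing time (a new reading comes with each control period).
- grab_frame(name): name is "scene" or "top" or "wrist"; returns a dict with "color" (420x560x3 uint8, blue, green, red), "K" (3x3 intrinsics, pixels), "D" ([k1, k2, p1, p2, k3] as OpenCV has them; the pictures are not rectified), "rvec" (rotation vector, rad) and "tvec" (3), from world to camera coordinates, as OpenCV has them. Camera axes: x right, y down, z forward; pixel columns grow to the right and rows downward; lengths in m; the calibration is good to about 2 mm. A picture is of the moment at which its call begins. There is no depth.
- hand_in(): hands the job in, once; it reports no verdict.
Trained networks look in a picture, given as the dict that the camera call returned (one of the last four; its "shot" number tells which), for a name from the list of things; names that differ only in an ending like _2 or _b are one class to them, and where a whole thing is asked for, a point or a joint stands for the part that bears it (a point fixed in the world has none). Each returns a list of dicts, best first, with "conf" (0 to 1); they miss things now and then, are a little off and sometimes report something else, mostly with a low value. They report only what shows in the picture. A call takes as long as a camera call. They do not tell look-alikes from the thing itself.
- search_frame(picture, target): "rect" ([left, top, width, height] in pixels, round what is visible of it).
The state is a dict: "time": time; "joint_positions": joint angles; "joint_vel": joint speeds; "joint_torque": joint torques, N m; "ee_pos": TCP position; "tcp_rot": TCP orientation; "ft_force": force on the tool from outside, world axes, zero at the start; "moment": the same for the moment, N m; "finger_gap": opening from 0.0 (shut) to 1.0 (fully open).
Only numpy, scipy, OpenCV 4.12 (cv2) and the standard library are available. Lean on these libraries where they do the work, as an engineer would, in place of code of your own. Each camera call takes 0.05 s, during which the arm holds its last target. There are 200 camera calls.

## Working session

There is one attempt and no reset: what is moved stays moved. The work goes in short steps, Python scripts to look and compute and a tool call to move; the robot and the scene stay as the last step left them, time stands still between calls to the robot, and variables do not carry over. Pictures are saved under pics/ and viewed, about 8 in all and at most 12, crops included, and the job is handed in when it is done.

Besides the shell and the picture viewer there is one more tool, called after "Request:" by a JSON object that holds its "api" and its "payload", one argument or row to a line. arm_command: Moves the arm, as the interface text tells. Its arguments: {"type":"object","properties":{"plan":{"type":"array"},"grip":{"type":"number"}},"required":["plan"]}

```bash
mkdir -p pics; ls; cat > h.py <<'E'
import numpy as np, cv2
from workcell import sense, grab_frame, hand_in, search_frame
def ray(f,u,v,z):
    "world point at height z seen at pixel u,v"
    R=cv2.Rodrigues(np.array(f["rvec"],float))[0]; t=np.array(f["tvec"],float).ravel()
    p=cv2.undistortPoints(np.array([[[u,v]]],float),np.array(f["K"],float),np.array(f["D"],float)).ravel()
    c=-R.T@t; d=R.T@np.array([p[0],p[1],1.]); return c+d*(z-c[2])/d[2]
def proj(f,P):
    return cv2.projectPoints(np.array(P,float).reshape(-1,3),np.array(f["rvec"],float),np.array(f["tvec"],float),np.array(f["K"],float),np.array(f["D"],float))[0].reshape(-1,2)
E
python3 - <<'E'
from h import *
s=sense(); print({k:np.round(v,3).tolist() for k,v in s.items()})
fs={}
for c in("top","scene"):
    f=grab_frame(c); cv2.imwrite(f"pics/{c}0.png",f["color"])
    for n in("dish","beaker","tube","orange_beaker"):
        for r in search_frame(f,n)[:5]: print(c,n,np.round(r["rect"]),round(r["conf"],2))
E
```

```text
pics
{'time': 0.0, 'joint_positions': [1.014, 0.592, 0.048, 1.61, -0.033, 0.943, -0.034], 'joint_vel': [0.0, 0.001, 0.001, 0.0, -0.0, -0.001, 0.001], 'joint_torque': [-0.0, -54.869, 1.547, -19.812, 0.009, 0.009, 0.0], 'ee_pos': [0.323, -0.648, 0.241], 'tcp_rot': [[0.447, -0.895, -0.001], [-0.895, -0.447, 0.002], [-0.002, 0.0, -1.0]], 'ft_force': [-0.982, -0.432, -0.858], 'moment': [-0.046, -0.023, -0.011], 'finger_gap': 1.002}
top dish [184. 111.  47.  52.] 0.94
top beaker [406. 214.  40.  32.] 0.92
top beaker [412. 262.  39.  35.] 0.87
top beaker [361. 238.  37.  32.] 0.59
top beaker [393. 161.  40.  32.] 0.56
top tube [288. 210.  19.  19.] 0.49
top orange_beaker [112. 206.  39.  32.] 0.79
scene dish [368. 184.  46.  42.] 0.68
scene beaker [151. 224.  41.  58.] 0.97
scene beaker [205. 280.  44.  67.] 0.83
scene beaker [142. 268.  44.  61.] 0.82
scene tube [255. 182.  15.  56.] 0.85
scene orange_beaker [327. 132.  26.  35.] 0.85
```

View pics/top0.png

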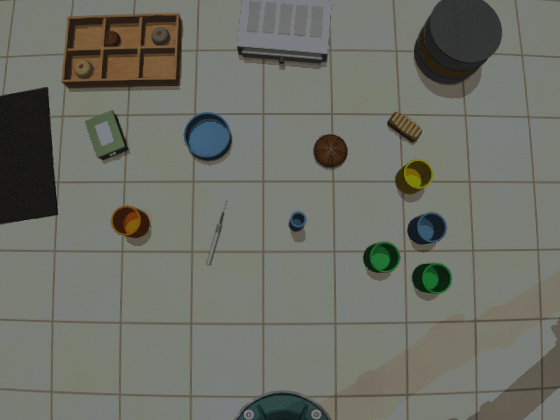

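View pics/scene0.png

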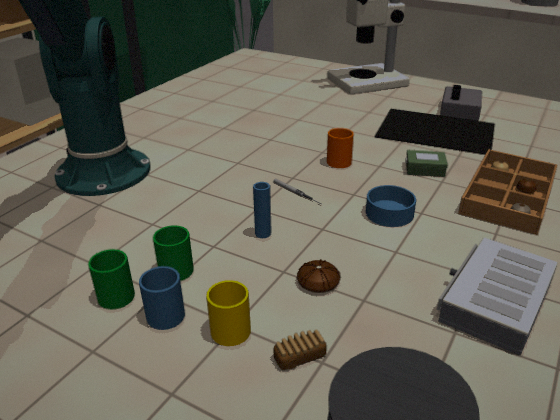

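Top view: dish at (208,136), blue beaker (428,228), tube (298,220). Look-alikes for the beaker are green (382,257) and (432,278), yellow (415,175) and orange (130,221). The only blue beaker is (428,228) in top and (162,297) in scene.

```bash
cat >> h.py <<'E'
from scipy.optimize import least_squares
DIM=dict(dish=(.05,.04),beaker=(.031,.078),tube=(.016,.108))
def bbox(f,x,y,r,h,z0=0):
    a=np.linspace(0,2*np.pi,60); c=np.c_[x+r*np.cos(a),y+r*np.sin(a)]
    p=proj(f,np.r_[np.c_[c,0*a+z0],np.c_[c,0*a+z0+h]]); return np.r_[p.min(0),p.max(0)]
def blob(f,u,v,hue=(95,125),s=70):
    "bbox of blue blob nearest pixel u,v"
    m=cv2.inRange(cv2.cvtColor(f["color"],cv2.COLOR_BGR2HSV),(hue[0],s,25),(hue[1],255,255))
    m=cv2.morphologyEx(m,cv2.MORPH_CLOSE,np.ones((5,5)))
    n,l,st,ce=cv2.connectedComponentsWithStats(m); ok=[i for i in range(1,n) if st[i,4]>60]
    i=min(ok,key=lambda i:np.hypot(*(ce[i]-[u,v]))); x,y,w,h=st[i,:4]; return np.array([x-.5,y-.5,x+w-.5,y+h-.5])
def fit(obs,r,h,x0,z0=0):
    "obs: list of (frame,bbox)"
    q=least_squares(lambda p:np.concatenate([bbox(f,*p,r,h,z0)-b for f,b in obs]),x0,loss="soft_l1"); return q.x,q.fun
E
python3 - <<'E'
from h import *
t=grab_frame("top"); s=grab_frame("scene")
P=dict(dish=((208,136),(390,205)),beaker=((428,228),(162,297)),tube=((298,220),(262,210)))
for n,(a,b) in P.items():
    for nm,o in(("both",[(t,blob(t,*a)),(s,blob(s,*b))]),("top",[(t,blob(t,*a))]),("scene",[(s,blob(s,*b))])):
        x,e=fit(o,*DIM[n],ray(t,*a,.05)[:2]); print(n,nm,np.round(x,4),np.round(e,1),np.hypot(*x).round(3))
for n,a in dict(g1=(382,257),g2=(432,278),y=(415,175),o=(130,221),pumpkin=(330,150),pen=(217,235)).items(): print(n,ray(t,*a,.04).round(3))
c=t["color"][140:310,340:480]; cv2.imwrite("pics/crop1.png",cv2.resize(c,None,fx=3.5,fy=3.5,interpolation=2))
E
```

```text
dish both [0.655  0.1596] [-0.4 -0.6  0.8  0.9 -0.5 -0.5  0.8  0. ] 0.674
dish top [0.6553 0.16  ] [-0.6 -0.8  0.6  0.8] 0.675
dish scene [0.655  0.1589] [-0.7 -0.3  0.6  0.2] 0.674
beaker both [ 0.4519 -0.3033] [-0.8 -1.3  0.2  0.3 -0.7 -0.3  0.1  0.1] 0.544
beaker top [ 0.4508 -0.3038] [-0.5 -0.8  0.5  0.8] 0.544
beaker scene [ 0.4524 -0.3032] [-0.4 -0.2  0.4  0.1] 0.545
tube both [ 0.4655 -0.0309] [-1.3 -1.2  0.8  0.6 -0.5 -0.8  0.1  0.4] 0.467
tube top [ 0.4647 -0.0312] [-1.2 -0.8  1.   1. ] 0.466
tube scene [ 0.4661 -0.0312] [-0.3 -0.7  0.3  0.5] 0.467
g1 [ 0.392 -0.208  0.04 ]
g2 [ 0.348 -0.312  0.04 ]
y [ 0.565 -0.284  0.04 ]
o [0.467 0.317 0.04 ]
pumpkin [ 0.618 -0.103  0.04 ]
pen [0.438 0.134 0.04 ]
```

View pics/crop1.png

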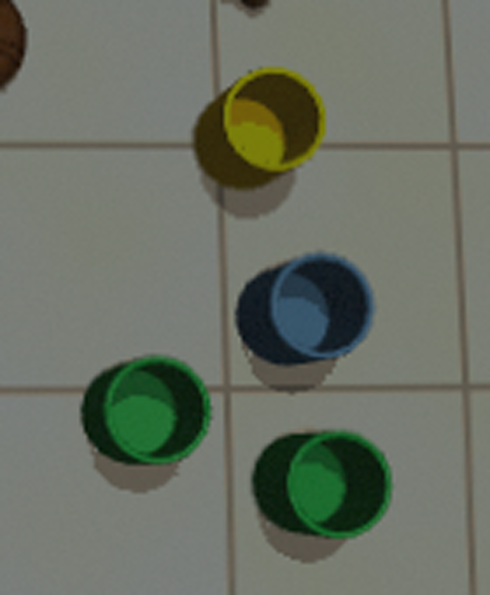

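The crop confirms the blue beaker at crop (300,310), between the yellow one above and the two greens below. I'll turn the jaws to about 245° to clear all three neighbours.

Request:
{"api": "arm_command", "payload": {
  "plan": [
    [0,0,0,0,0,10.5],
    [0,0,0,0,0,10.5],
    [0,0,0,0,0,10.5],
    [0,0,0,0,0,10.5],
    [0,0,0,0,0,9.5],
    [-60,5,0,0,0,0],
    [-60,5,0,0,0,0],
    [-60,5,0,0,0,0],
    [-60,5,0,0,0,0],
    [-60,5,0,0,0,0]
  ],
  "grip": 85.4
}}

```text
time: 1.85
ee_pos: [0.4363, -0.3685, 0.2424]
tcp_rot: [[-0.454, -0.891, 0.002], [-0.891, 0.454, -0.008], [0.006, -0.005, -1.0]]
ft_force: [1.1, -1.1, 0.6]
finger_gap: 0.999
```

```bash
cat >> h.py <<'E'
def go(x,y,z,ang=None):
    s=sense(); R=np.array(s["tcp_rot"]); p=np.array(s["ee_pos"]); a=np.degrees(np.arctan2(R[1,0],R[0,0]))%360
    print("t",round(s["time"],2),"p",p.round(4),"jaw",a.round(1),"zax",R[:,2].round(3),"F",np.round(s["ft_force"],1),"gap",round(s["finger_gap"]*85.4,1),"q7",round(s["joint_positions"][6],2))
    print("tool mm",((R.T@(np.array([x,y,z])-p))*1000).round(1), "" if ang is None else f"turn z {((a-ang+180)%360-180):.1f}")
E
python3 -c "
from h import *
go(.452,-.303,.2,245)"
```

```text
t 1.85 p [ 0.4363 -0.3685  0.2424] jaw 243.0 zax [ 0.002 -0.008 -1.   ] F [ 1.1 -1.1  0.6] gap 85.3 q7 -1.25
tool mm [-65.7  16.   41.9] turn z -2.0
```

Request:
{"api": "arm_command", "payload": {
  "plan": [
    [-33,8,20,0,0,0],
    [-33,8,20,0,0,-2],
    [0,0,0,0,0,0],
    [0,0,0,0,0,0],
    [0,0,0,0,0,0],
    [0,0,0,0,0,0],
    [0,0,0,0,0,0],
    [0,0,0,0,0,0],
    [0,0,0,0,0,0],
    [0,0,0,0,0,0]
  ]
}}

```text
time: 3.1
ee_pos: [0.4564, -0.2999, 0.2043]
tcp_rot: [[-0.418, -0.908, 0.01], [-0.909, 0.418, -0.01], [0.005, -0.013, -1.0]]
ft_force: [0.0, -0.6, -0.5]
finger_gap: 1.003
```

```bash
python3 - <<'E'
from h import *
go(.452,-.303,.056,245)
f=grab_frame("wrist")
a=np.linspace(0,2*np.pi,90)
im=f["color"].copy()
for z,c in((.078,(0,0,255)),(0,(0,255,255))):
    for u,v in proj(f,np.c_[.452+.031*np.cos(a),-.303+.031*np.sin(a),0*a+z]): cv2.circle(im,(int(u),int(v)),1,c,-1)
cv2.imwrite("pics/w1.png",im)
for n in ("beaker",):
    for r in search_frame(f,n)[:4]: print(np.round(r["rect"]),r["conf"])
E
```

```text
t 3.1 p [ 0.4564 -0.2999  0.2043] jaw 245.3 zax [ 0.01 -0.01 -1.  ] F [ 0.  -0.6 -0.5] gap 85.7 q7 -1.33
tool mm [  3.9   4.6 148.3] turn z 0.3
[251. 165.  76.  78.] 0.93
[173.  64.  84.  83.] 0.73
[306. 245.  67.  85.] 0.62
[196. 246.  67.  86.] 0.56
```

View pics/w1.png

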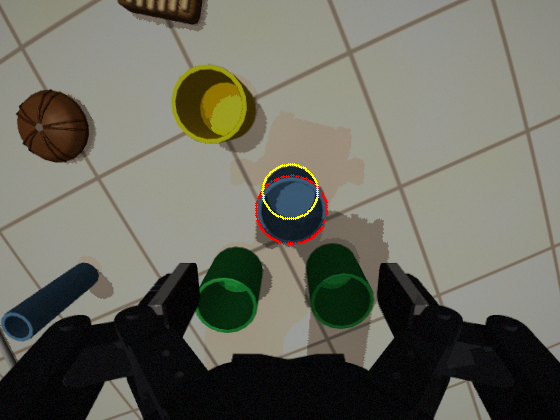

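The overlay sits on the blue beaker's rim at (291,210), so the estimate is good. The fingers straddle it clear of the greens. Descending.

Request:
{"api": "arm_command", "payload": {
  "plan": [
    [4,4.5,0,0,0,0],
    [0,0,30,0,0,0],
    [0,0,30,0,0,0],
    [0,0,0,0,0,0],
    [0,0,0,0,0,0],
    [0,0,0,0,0,0],
    [0,0,0,0,0,0],
    [0,0,0,0,0,0],
    [0,0,0,0,0,0],
    [0,0,0,0,0,0]
  ]
}}

```text
time: 4.45
ee_pos: [0.4523, -0.3043, 0.1475]
tcp_rot: [[-0.418, -0.908, 0.017], [-0.908, 0.418, -0.014], [0.006, -0.021, -1.0]]
ft_force: [0.3, -0.1, 0.1]
finger_gap: 0.998
```

```bash
python3 - <<'E'
from h import *
go(.452,-.303,.056,245)
E
```

```text
t 4.45 p [ 0.4523 -0.3043  0.1475] jaw 245.3 zax [ 0.017 -0.014 -1.   ] F [ 0.3 -0.1  0.1] gap 85.3 q7 -1.28
tool mm [-1.6  2.8 91.4] turn z 0.3
```

Request:
{"api": "arm_command", "payload": {
  "plan": [
    [-1.5,1,30,-1.2,-0.3,0],
    [0,0,30,0,0,0],
    [0,0,15,0,0,0],
    [0,0,10,0,0,0],
    [0,0,0,0,0,0],
    [0,0,0,0,0,0],
    [0,0,0,0,0,0],
    [0,0,0,0,0,0],
    [0,0,0,0,0,0],
    [0,0,0,0,0,0]
  ]
}}

```text
time: 5.7
ee_pos: [0.4557, -0.3048, 0.0635]
tcp_rot: [[-0.418, -0.908, 0.007], [-0.909, 0.418, -0.004], [0.001, -0.008, -1.0]]
ft_force: [-0.0, 0.2, -0.1]
finger_gap: 1.001
```

```bash
python3 - <<'E'
from h import *
go(.452,-.303,.056,245)
E
```

```text
t 5.7 p [ 0.4557 -0.3048  0.0635] jaw 245.3 zax [ 0.007 -0.004 -1.   ] F [-0.   0.2 -0.1] gap 85.5 q7 -1.23
tool mm [-0.1  4.1  7.5] turn z 0.3
```

Request:
{"api": "arm_command", "payload": {
  "plan": [
    [0,4,6,-0.4,0,0],
    [0,0,0,0,0,0],
    [0,0,0,0,0,0],
    [0,0,0,0,0,0],
    [0,0,0,0,0,0],
    [0,0,0,0,0,0],
    [0,0,0,0,0,0],
    [0,0,0,0,0,0],
    [0,0,0,0,0,0],
    [0,0,0,0,0,0]
  ]
}}

```text
time: 6.95
ee_pos: [0.4518, -0.303, 0.057]
tcp_rot: [[-0.418, -0.909, -0.0], [-0.909, 0.418, -0.001], [0.001, -0.0, -1.0]]
ft_force: [0.6, 0.7, 0.7]
finger_gap: 1.001
```

Request:
{"api": "arm_command", "payload": {
  "plan": [
    [0,0,0,0,0,0],
    [0,0,0,0,0,0],
    [0,0,0,0,0,0],
    [0,0,0,0,0,0],
    [0,0,0,0,0,0],
    [0,0,0,0,0,0],
    [0,0,0,0,0,0],
    [0,0,0,0,0,0],
    [0,0,0,0,0,0],
    [0,0,0,0,0,0]
  ],
  "grip": 40
}}

```text
time: 8.2
ee_pos: [0.4521, -0.3029, 0.0574]
tcp_rot: [[-0.418, -0.909, 0.0], [-0.909, 0.418, -0.001], [0.001, -0.001, -1.0]]
ft_force: [-0.0, -0.3, 2.1]
finger_gap: 0.7
```

```bash
python3 - <<'E'
from h import *
go(.452,-.303,.056,245)
E
```

```text
t 8.2 p [ 0.4521 -0.3029  0.0574] jaw 245.3 zax [ 0.    -0.001 -1.   ] F [-0.  -0.3  2.1] gap 59.8 q7 -1.23
tool mm [0.1 0.  1.4] turn z 0.3
```

Request:
{"api": "arm_command", "payload": {
  "plan": [
    [0,0,-15,0,0,0],
    [0,0,-40,0,0,0],
    [0,0,-55,0,0,0],
    [0,0,-50,0,0,0],
    [0,0,-10,0,0,0],
    [-20,0,0,0,0,0],
    [-40,0,0,0,0,0],
    [-60,0,0,0,0,0],
    [-60,0,0,0,0,0],
    [-60,0,0,0,0,0]
  ]
}}

```text
time: 9.45
ee_pos: [0.5473, -0.0845, 0.2305]
tcp_rot: [[-0.432, -0.902, -0.011], [-0.902, 0.432, -0.001], [0.005, 0.009, -1.0]]
ft_force: [1.1, -1.6, -2.3]
finger_gap: 0.697
```

```bash
python3 - <<'E'
from h import *
go(.655,.1596,.2,245)
E
```

```text
t 9.45 p [ 0.5473 -0.0845  0.2305] jaw 244.4 zax [-0.011 -0.001 -1.   ] F [ 1.1 -1.6 -2.3] gap 59.6 q7 -1.79
tool mm [-266.8    8.1   29.2] turn z -0.6
```

Request:
{"api": "arm_command", "payload": {
  "plan": [
    [-60,2,5,0,0,0],
    [-60,2,5,0,0,0],
    [-60,2,5,0,0,0],
    [-50,2,5,0,0,0],
    [-25,0,0,0,0,0],
    [0,0,0,0,0,0],
    [0,0,0,0,0,0],
    [0,0,0,0,0,0],
    [0,0,0,0,0,0],
    [0,0,0,0,0,0]
  ]
}}

```text
time: 10.7
ee_pos: [0.6446, 0.1531, 0.2009]
tcp_rot: [[-0.434, -0.901, -0.028], [-0.901, 0.434, -0.006], [0.018, 0.023, -1.0]]
ft_force: [-0.2, -0.2, -2.3]
finger_gap: 0.691
```

```bash
python3 - <<'E'
from h import *
go(.655,.1596,.2,245)
f=grab_frame("wrist"); a=np.linspace(0,2*np.pi,90); im=f["color"].copy()
for z in(.04,0):
    for u,v in proj(f,np.c_[.655+.05*np.cos(a),.1596+.05*np.sin(a),0*a+z]): cv2.circle(im,(int(u),int(v)),1,(0,0,255),-1)
R=np.array(sense()["tcp_rot"]);p=np.array(sense()["ee_pos"])
for zz in(-.02,.058): # rim and base of held beaker
    q=np.c_[.031*np.cos(a),.031*np.sin(a),0*a+zz]@R.T+p
    for u,v in proj(f,q): cv2.circle(im,(int(u),int(v)),1,(0,255,255),-1)
cv2.imwrite("pics/w2.png",im)
E
```

```text
t 10.7 p [0.6446 0.1531 0.2009] jaw 244.3 zax [-0.028 -0.006 -1.   ] F [-0.2 -0.2 -2.3] gap 59.0 q7 -2.16
tool mm [-10.4  -6.6   0.6] turn z -0.7
```

View pics/w2.png

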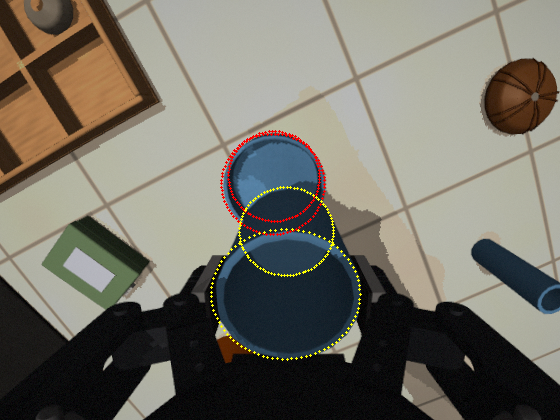

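The wrist view shows the dish's rim at (275,180), with the held beaker at (287,295) where the overlay predicts. I'll correct the tilt and offset, then descend.

Request:
{"api": "arm_command", "payload": {
  "plan": [
    [-10.5,-6.5,0,1.3,-1.0,0],
    [0,0,20,0,0,0],
    [0,0,30,0,0,0],
    [0,0,20,0,0,0],
    [0,0,0,0,0,0],
    [0,0,0,0,0,0],
    [0,0,0,0,0,0],
    [0,0,0,0,0,0],
    [0,0,0,0,0,0],
    [0,0,0,0,0,0]
  ]
}}

```text
time: 12.0
ee_pos: [0.6567, 0.1615, 0.1273]
tcp_rot: [[-0.432, -0.902, 0.004], [-0.902, 0.432, 0.001], [-0.003, -0.003, -1.0]]
ft_force: [0.1, -0.2, -1.7]
finger_gap: 0.698
```

```bash
cat >> h.py <<'E'
def tilt():
    d=np.array(sense()["tcp_rot"]).T@np.array([0,0,-1.]); print("fix wx,wy deg",np.degrees([-d[1],d[0]]).round(2))
E
python3 - <<'E'
from h import *
go(.655,.1596,.0624,245);tilt()
E
```

```text
t 12.0 p [0.6567 0.1615 0.1273] jaw 244.4 zax [ 0.004  0.001 -1.   ] F [ 0.1 -0.2 -1.7] gap 59.6 q7 -2.14
tool mm [ 2.6  0.9 64.9] turn z -0.6
fix wx,wy deg [-0.19  0.15]
```

Request:
{"api": "arm_command", "payload": {
  "plan": [
    [2,0,20,0,0,0],
    [0,0,20,0,0,0],
    [0,0,10,0,0,0],
    [0,0,6,0,0,0],
    [0,0,0,0,0,0],
    [0,0,0,0,0,0],
    [0,0,0,0,0,0],
    [0,0,0,0,0,0],
    [0,0,0,0,0,0],
    [0,0,0,0,0,0]
  ]
}}

```text
time: 13.25
ee_pos: [0.6564, 0.1597, 0.0676]
tcp_rot: [[-0.432, -0.902, 0.005], [-0.902, 0.432, 0.001], [-0.003, -0.004, -1.0]]
ft_force: [0.0, 0.3, -2.2]
finger_gap: 0.696
```

```bash
python3 - <<'E'
from h import *
go(.655,.1596,.0624,245);tilt()
E
```

```text
t 13.25 p [0.6564 0.1597 0.0676] jaw 244.4 zax [ 0.005  0.001 -1.   ] F [ 0.   0.3 -2.2] gap 59.4 q7 -2.12
tool mm [0.7 1.2 5.2] turn z -0.6
fix wx,wy deg [-0.22  0.18]
```

Request:
{"api": "arm_command", "payload": {
  "plan": [
    [0,0,2.5,0,0,0],
    [0,0,2.5,0,0,0],
    [0,0,0,0,0,0],
    [0,0,0,0,0,0],
    [0,0,1,0,0,0],
    [0,0,0,0,0,0],
    [0,0,0,0,0,0],
    [0,0,0,0,0,0],
    [0,0,0,0,0,0],
    [0,0,0,0,0,0]
  ]
}}

```text
time: 14.5
ee_pos: [0.6569, 0.1597, 0.0626]
tcp_rot: [[-0.433, -0.902, 0.005], [-0.902, 0.433, 0.002], [-0.004, -0.004, -1.0]]
ft_force: [0.4, -0.1, 1.1]
finger_gap: 0.698
```

The force went from -2.2 N to +1.1 N at the expected height, so the beaker is on the dish floor. Releasing and rising.

Request:
{"api": "arm_command", "payload": {
  "plan": [
    [0,0,0,0,0,0],
    [0,0,0,0,0,0],
    [0,0,0,0,0,0],
    [0,0,0,0,0,0],
    [0,0,0,0,0,0],
    [0,0,0,0,0,0],
    [0,0,-15,0,0,0],
    [0,0,-40,0,0,0],
    [0,0,-50,0,0,0],
    [0,0,-40,0,0,0]
  ],
  "grip": 85
}}

```text
time: 15.75
ee_pos: [0.6547, 0.1592, 0.2107]
tcp_rot: [[-0.433, -0.902, 0.001], [-0.902, 0.433, 0.0], [-0.001, -0.001, -1.0]]
ft_force: [0.7, 0.3, -0.3]
finger_gap: 0.996
```

```bash
python3 - <<'E'
from h import *
go(.4655,-.031,.22,245)
t=grab_frame("top"); s=grab_frame("scene")
x,e=fit([(s,blob(s,262,210)),(t,blob(t,298,220))],*DIM["tube"],(.4655,-.031)); print("tube",x.round(4),e.round(1))
cv2.imwrite("pics/s2.png",np.hstack([cv2.resize(g["color"][a:a+110,b:b+110],None,fx=3.5,fy=3.5,interpolation=2) for g,a,b in((t,80,155),(s,140,335))]))
E
```

```text
t 15.75 p [0.6547 0.1592 0.2107] jaw 244.4 zax [ 0.001  0.    -1.   ] F [ 0.7  0.3 -0.3] gap 85.1 q7 -2.16
tool mm [253.3  88.2  -9.5] turn z -0.6
tube [ 0.4655 -0.0309] [-0.5 -0.8  0.1  0.4 -1.3 -1.2  0.8  0.6]
```

View pics/s2.png

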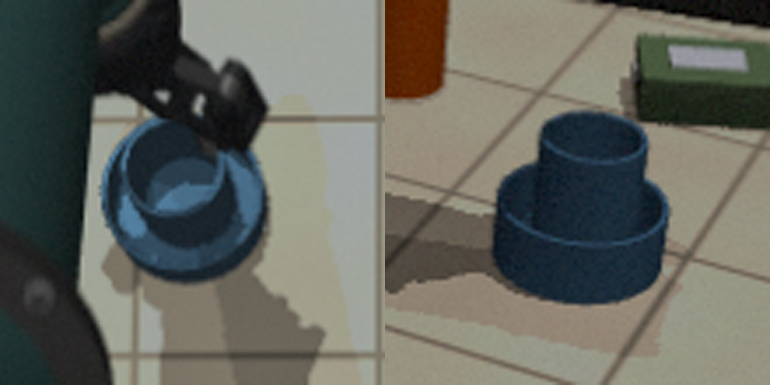

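The picture shows the beaker upright in the dish, roughly centred, at crop (185,185) top and (590,180) scene. Now the tube.

Request:
{"api": "arm_command", "payload": {
  "plan": [
    [25,9,0,0,0,0],
    [50,17,-2,0,0,0],
    [55,19,-2,0,0,0],
    [55,19,0,0,0,0],
    [40,14,0,0,0,0],
    [25,9,0,0,0,0],
    [0,0,0,0,0,0],
    [0,0,0,0,0,0],
    [0,0,0,0,0,0],
    [0,0,0,0,0,0]
  ]
}}

```text
time: 17.1
ee_pos: [0.4686, -0.0303, 0.2189]
tcp_rot: [[-0.429, -0.903, 0.02], [-0.903, 0.429, 0.007], [-0.014, -0.015, -1.0]]
ft_force: [0.4, 0.8, 0.3]
finger_gap: 0.994
```

```bash
python3 - <<'E'
from h import *
go(.4655,-.031,.09,245);tilt()
E
```

```text
t 17.1 p [ 0.4686 -0.0303  0.2189] jaw 244.6 zax [ 0.02   0.007 -1.   ] F [0.4 0.8 0.3] gap 84.8 q7 -1.88
tool mm [  3.8   4.4 128.8] turn z -0.4
fix wx,wy deg [-0.85  0.83]
```

Request:
{"api": "arm_command", "payload": {
  "plan": [
    [2,2.5,0,-0.9,0.8,0],
    [0,0,20,0,0,0],
    [0,0,30,0,0,0],
    [0,0,20,0,0,0],
    [0,0,0,0,0,0],
    [0,0,0,0,0,0],
    [0,0,0,0,0,0],
    [0,0,0,0,0,0],
    [0,0,0,0,0,0],
    [0,0,0,0,0,0]
  ]
}}

```text
time: 18.35
ee_pos: [0.4702, -0.0286, 0.1497]
tcp_rot: [[-0.425, -0.905, 0.004], [-0.905, 0.425, 0.0], [-0.002, -0.003, -1.0]]
ft_force: [0.1, -0.8, -0.1]
finger_gap: 0.997
```

```bash
python3 - <<'E'
from h import *
go(.4655,-.031,.09,245);tilt()
E
```

```text
t 18.35 p [ 0.4702 -0.0286  0.1497] jaw 244.9 zax [ 0.004  0.    -1.   ] F [ 0.1 -0.8 -0.1] gap 85.1 q7 -1.83
tool mm [ 4.3  3.5 59.7] turn z -0.1
fix wx,wy deg [-0.18  0.11]
```

Request:
{"api": "arm_command", "payload": {
  "plan": [
    [4.5,3.5,0,-0.2,0,0],
    [0,0,20,0,0,0],
    [0,0,20,0,0,0],
    [0,0,13,0,0,0],
    [0,0,0,0,0,0],
    [0,0,0,0,0,0],
    [0,0,0,0,0,0],
    [0,0,0,0,0,0],
    [0,0,0,0,0,0],
    [0,0,0,0,0,0]
  ]
}}

```text
time: 19.6
ee_pos: [0.4655, -0.0321, 0.0976]
tcp_rot: [[-0.426, -0.905, 0.004], [-0.905, 0.426, 0.002], [-0.004, -0.003, -1.0]]
ft_force: [-0.1, -0.5, -1.2]
finger_gap: 0.994
```

```bash
python3 - <<'E'
from h import *
go(.4655,-.031,.09,245);tilt()
E
```

```text
t 19.6 p [ 0.4655 -0.0321  0.0976] jaw 244.8 zax [ 0.004  0.002 -1.   ] F [-0.1 -0.5 -1.2] gap 84.9 q7 -1.79
tool mm [-0.9  0.5  7.6] turn z -0.2
fix wx,wy deg [-0.17  0.21]
```

Request:
{"api": "arm_command", "payload": {
  "plan": [
    [-1,0.5,7,0,0,0],
    [0,0,0,0,0,0],
    [0,0,0,0,0,0],
    [0,0,0,0,0,0],
    [0,0,0,0,0,0],
    [0,0,0,0,0,0],
    [0,0,0,0,0,0],
    [0,0,0,0,0,0],
    [0,0,0,0,0,0],
    [0,0,0,0,0,0]
  ],
  "grip": 85
}}

```text
time: 20.85
ee_pos: [0.4655, -0.0309, 0.0901]
tcp_rot: [[-0.426, -0.905, 0.004], [-0.905, 0.426, 0.002], [-0.004, -0.003, -1.0]]
ft_force: [0.1, 0.1, 0.7]
finger_gap: 0.995
```

Request:
{"api": "arm_command", "payload": {
  "plan": [
    [0,0,0,0,0,0],
    [0,0,0,0,0,0],
    [0,0,0,0,0,0],
    [0,0,0,0,0,0],
    [0,0,0,0,0,0],
    [0,0,0,0,0,0],
    [0,0,0,0,0,0],
    [0,0,0,0,0,0],
    [0,0,0,0,0,0],
    [0,0,0,0,0,0]
  ],
  "grip": 15
}}

```text
time: 22.1
ee_pos: [0.4657, -0.0308, 0.0903]
tcp_rot: [[-0.426, -0.905, 0.005], [-0.905, 0.426, 0.002], [-0.004, -0.003, -1.0]]
ft_force: [0.1, 0.5, 1.7]
finger_gap: 0.346
```

```bash
python3 - <<'E'
from h import *
go(.655,.1596,.25,245);tilt()
E
```

```text
t 22.1 p [ 0.4657 -0.0308  0.0903] jaw 244.8 zax [ 0.005  0.002 -1.   ] F [0.1 0.5 1.7] gap 29.6 q7 -1.78
tool mm [-253.5  -90.8 -158.4] turn z -0.2
fix wx,wy deg [-0.18  0.23]
```

Gripped (29.6 mm opening, about the same offset as with the beaker). Lift, then traverse.

Request:
{"api": "arm_command", "payload": {
  "plan": [
    [0,0,-15,0,0,0],
    [0,0,-40,0,0,0],
    [0,0,-55,0,0,0],
    [0,0,-40,0,0,0],
    [0,0,-10,0,0,0],
    [-20,-7,0,0,0,0],
    [-40,-14,0,0,0,0],
    [-50,-18,0,0,0,0],
    [-50,-18,0,0,0,0],
    [-30,-11,0,0,0,0]
  ]
}}

```text
time: 23.35
ee_pos: [0.6074, 0.1186, 0.2494]
tcp_rot: [[-0.428, -0.904, -0.009], [-0.904, 0.428, 0.003], [0.001, 0.009, -1.0]]
ft_force: [0.2, -0.3, -1.6]
finger_gap: 0.347
```

```bash
python3 - <<'E'
from h import *
go(.655,.1596,.22,245);tilt()
E
```

```text
t 23.35 p [0.6074 0.1186 0.2494] jaw 244.6 zax [-0.009  0.003 -1.   ] F [ 0.2 -0.3 -1.6] gap 29.7 q7 -2.13
tool mm [-57.5 -25.8  29.1] turn z -0.4
fix wx,wy deg [ 0.52 -0.07]
```

Request:
{"api": "arm_command", "payload": {
  "plan": [
    [-30,-13,0,0,0,0],
    [-20,-8,0,0.5,0,0],
    [0,0,0,0,0,0],
    [0,0,0,0,0,0],
    [0,0,0,0,0,0],
    [0,0,0,0,0,0],
    [0,0,0,0,0,0],
    [0,0,0,0,0,0],
    [0,0,0,0,0,0],
    [0,0,0,0,0,0]
  ]
}}

```text
time: 24.6
ee_pos: [0.6457, 0.1613, 0.2382]
tcp_rot: [[-0.424, -0.905, -0.016], [-0.906, 0.424, -0.003], [0.01, 0.013, -1.0]]
ft_force: [-0.6, 1.0, -1.7]
finger_gap: 0.352
```

```bash
python3 - <<'E'
from h import *
go(.656,.1597,.1,245);tilt()
f=grab_frame("wrist"); a=np.linspace(0,2*np.pi,90); im=f["color"].copy()
def dr(c,r,z,col):
    for u,v in proj(f,np.c_[c[0]+r*np.cos(a),c[1]+r*np.sin(a),0*a+z]): cv2.circle(im,(int(u),int(v)),1,col,-1)
dr((.655,.1596),.05,.04,(0,0,255)); dr((.656,.1597),.031,.083,(0,255,0))
R=np.array(sense()["tcp_rot"]);p=np.array(sense()["ee_pos"])
for zz in(-.018,.09):
    for u,v in proj(f,np.c_[.016*np.cos(a),.016*np.sin(a),0*a+zz]@R.T+p): cv2.circle(im,(int(u),int(v)),1,(0,255,255),-1)
cv2.imwrite("pics/w3.png",im)
E
```

```text
t 24.6 p [0.6457 0.1613 0.2382] jaw 244.9 zax [-0.016 -0.003 -1.   ] F [-0.6  1.  -1.7] gap 30.0 q7 -2.17
tool mm [ -4.2 -11.8 138. ] turn z -0.1
fix wx,wy deg [ 0.76 -0.55]
```

View pics/w3.png

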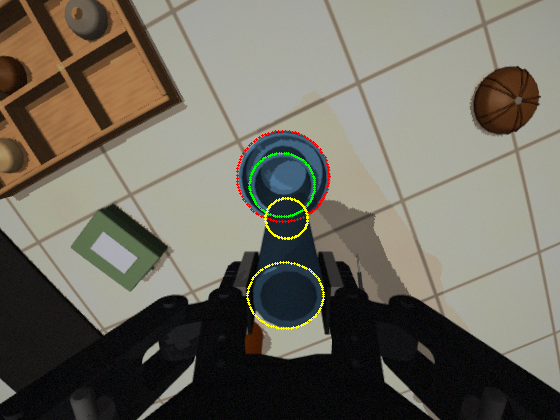

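The overlays match: beaker rim at (283,184), dish rim at (283,176), and the held tube in line at (286,295). Correcting and descending to just above the beaker rim.

Request:
{"api": "arm_command", "payload": {
  "plan": [
    [-3,-10,0,0.8,-0.6,0],
    [0,0,0,0,0,0],
    [0,0,15,0,0,0],
    [0,0,15,0,0,0],
    [0,0,8,0,0,0],
    [0,0,0,0,0,0],
    [0,0,0,0,0,0],
    [0,0,0,0,0,0],
    [0,0,0,0,0,0],
    [0,0,0,0,0,0]
  ]
}}

```text
time: 25.9
ee_pos: [0.6569, 0.1599, 0.197]
tcp_rot: [[-0.424, -0.906, 0.002], [-0.906, 0.424, 0.001], [-0.001, -0.001, -1.0]]
ft_force: [0.7, -0.3, -2.6]
finger_gap: 0.351
```

```bash
python3 - <<'E'
from h import *
go(.656,.1597,.1,245);tilt()
E
```

```text
t 25.9 p [0.6569 0.1599 0.197 ] jaw 244.9 zax [ 0.002  0.001 -1.   ] F [ 0.7 -0.3 -2.6] gap 29.9 q7 -2.15
tool mm [ 0.7  0.8 97. ] turn z -0.1
fix wx,wy deg [-0.08  0.07]
```

Request:
{"api": "arm_command", "payload": {
  "plan": [
    [0,0,20,0,0,0],
    [0,0,20,0,0,0],
    [0,0,20,0,0,0],
    [0,0,15,0,0,0],
    [0,0,8,0,0,0],
    [0,0,0,0,0,0],
    [0,0,0,0,0,0],
    [0,0,0,0,0,0],
    [0,0,0,0,0,0],
    [0,0,0,0,0,0]
  ]
}}

```text
time: 27.15
ee_pos: [0.6578, 0.1602, 0.1093]
tcp_rot: [[-0.424, -0.906, 0.004], [-0.906, 0.424, 0.001], [-0.003, -0.003, -1.0]]
ft_force: [0.1, 0.4, -0.9]
finger_gap: 0.35
```

```bash
python3 - <<'E'
from h import *
go(.656,.1597,.1,245);tilt()
E
```

```text
t 27.15 p [0.6578 0.1602 0.1093] jaw 244.9 zax [ 0.004  0.001 -1.   ] F [ 0.1  0.4 -0.9] gap 29.9 q7 -2.12
tool mm [1.3 1.5 9.3] turn z -0.1
fix wx,wy deg [-0.17  0.16]
```

Request:
{"api": "arm_command", "payload": {
  "plan": [
    [1,1,3,0,0,0],
    [0,0,2.5,0,0,0],
    [0,0,2,0,0,0],
    [0,0,0,0,0,0],
    [0,0,1,0,0,0],
    [0,0,0,0,0,0],
    [0,0,1,0,0,0],
    [0,0,0,0,0,0],
    [0,0,0,0,0,0],
    [0,0,0,0,0,0]
  ]
}}

```text
time: 28.4
ee_pos: [0.6571, 0.1597, 0.1004]
tcp_rot: [[-0.424, -0.906, 0.005], [-0.906, 0.424, 0.002], [-0.004, -0.004, -1.0]]
ft_force: [-0.6, 0.2, 0.0]
finger_gap: 0.348
```

Request:
{"api": "arm_command", "payload": {
  "plan": [
    [0,0,1,0,0,0],
    [0,0,0,0,0,0],
    [0,0,0,0,0,0],
    [0,0,0,0,0,0],
    [0,0,1,0,0,0],
    [0,0,0,0,0,0],
    [0,0,0,0,0,0],
    [0,0,0,0,0,0],
    [0,0,0,0,0,0],
    [0,0,0,0,0,0]
  ]
}}

```text
time: 29.65
ee_pos: [0.6578, 0.1596, 0.1004]
tcp_rot: [[-0.424, -0.906, 0.006], [-0.906, 0.424, 0.002], [-0.004, -0.004, -1.0]]
ft_force: [-1.2, -0.2, 1.8]
finger_gap: 0.348
```

The TCP stopped at z = 0.1004 with +1.8 N, so the tube is resting on the beaker floor. Releasing.

Request:
{"api": "arm_command", "payload": {
  "plan": [
    [0,0,0,0,0,0],
    [0,0,0,0,0,0],
    [0,0,0,0,0,0],
    [0,0,0,0,0,0],
    [0,0,0,0,0,0],
    [0,0,0,0,0,0],
    [0,0,0,0,0,0],
    [0,0,-15,0,0,0],
    [0,0,-40,0,0,0],
    [0,0,-50,0,0,0]
  ],
  "grip": 80
}}

```text
time: 30.9
ee_pos: [0.6545, 0.1591, 0.2045]
tcp_rot: [[-0.424, -0.906, -0.002], [-0.906, 0.424, -0.0], [0.001, 0.002, -1.0]]
ft_force: [1.3, -0.8, 0.5]
finger_gap: 0.936
```

Request:
{"api": "arm_command", "payload": {
  "plan": [
    [0,0,-20,0,0,0],
    [0,-40,0,0,0,0],
    [30,40,0,0,0,0],
    [40,40,0,0,0,0],
    [40,40,0,0,0,0],
    [40,40,0,0,0,0],
    [30,20,0,0,0,0],
    [0,0,0,0,0,0],
    [0,0,0,0,0,0],
    [0,0,0,0,0,0]
  ]
}}

```text
time: 32.15
ee_pos: [0.4542, 0.0542, 0.2365]
tcp_rot: [[-0.424, -0.906, 0.024], [-0.906, 0.424, 0.008], [-0.017, -0.018, -1.0]]
ft_force: [-0.2, 0.9, 0.6]
finger_gap: 0.936
```

```bash
python3 - <<'E'
from h import *
go(.656,.1597,.1,245)
t=grab_frame("top"); s=grab_frame("scene")
im=[]
for g,a,b in((t,80,155),(s,120,335)):
    c=g["color"].copy()
    k=3.5; c=cv2.resize(c[a:a+120,b:b+110],None,fx=k,fy=k,interpolation=2); n=np.linspace(0,2*np.pi,80)
    for r,z in((.05,.04),(.031,.083),(.016,.118)):
        for u,v in proj(g,np.c_[.656+r*np.cos(n),.1597+r*np.sin(n),0*n+z]): cv2.circle(c,(int((u-b+.5)*k),int((v-a+.5)*k)),1,(0,0,255),-1)
    im.append(c)
cv2.imwrite("pics/end.png",np.hstack(im))
E
```

```text
t 32.15 p [0.4542 0.0542 0.2365] jaw 244.9 zax [ 0.024  0.008 -1.   ] F [-0.2  0.9  0.6] gap 80.0 q7 -2.09
tool mm [-178.7 -135.5  142.2] turn z -0.1
```

View pics/end.png

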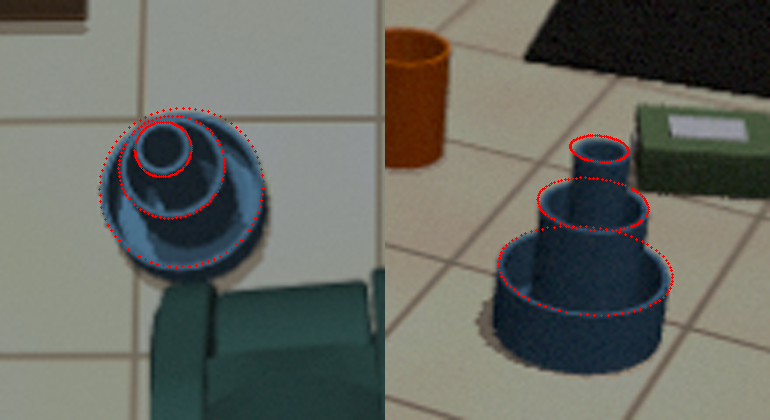

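Nested correctly: the tube rim (163,148) and beaker rim (170,165) match the expected heights in both views, and the dish is within 2–3 mm of its place. The orange beaker is upright.

```bash
python3 -c "
from h import *
print(hand_in())"
```

```text
the job is handed in; nothing more can be done
None
```

The three blue vessels are nested, with the beaker in the dish and the tube in the beaker. I handed the job in just after 32 s of the 59 s; no verdict is reported.

- **Placing:** I set both vessels down gently. The wrist force turned upward at the expected heights (TCP at 62.6 mm for the beaker and 100.4 mm for the tube). I then released and drew the arm well clear.
- **Last checks:** In the top and scene pictures, the beaker and tube rims sit on the outlines predicted for 83 mm and 118 mm, and both stand upright. The dish shows about 2–3 mm off its outline, which is within the tolerance. The orange beaker stands upright and I did not touch it.
- **Not checked:** The final positions were judged from the overlay, not measured again. No check failed.

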